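# Load the socket rail in size order

## Task

Put the four loose sockets back on the free studs of the socket rail, standing upright and pushed down onto their seats, so that all five run in order of size, the smallest next to the hanging eye and the largest at the plugged end (the heavy end hangs down). Leave the socket that is already on the middle stud where it is.

Things in the scene. Friction and masses are not known exactly. Their poses are not given: they have to be found in the camera images.
- socket_13: chromed hexagon socket, 22 mm across, 38 mm tall, 13 mm hexagon opening on top, about 60 g; starts loose on the table, upright on its drive end, the same width all the way up. A straight hole, 13 mm clear, opens in its underside. Origin: centre of the underside; z up. The four loose sockets swap places from start to start
- socket_19: chromed hexagon socket, 28 mm across, 40 mm tall, 19 mm hexagon opening on top, about 90 g; starts loose on the table, upright on its drive end; its foot is 24 mm across for the lowest 14 mm, the full width begins 20 mm up. A straight hole, 13 mm clear, opens in its underside. Origin: centre of the underside; z up. The four loose sockets swap places from start to start
- socket_30: chromed hexagon socket, 40 mm across, 48 mm tall, 30 mm hexagon opening on top, about 190 g; starts loose on the table, upright on its drive end; its foot is 30 mm across for the lowest 14 mm, the full width begins 20 mm up. A straight hole, 13 mm clear, opens in its underside. Origin: centre of the underside; z up. The four loose sockets swap places from start to start
- socket_34: chromed hexagon socket, 46 mm across, 52 mm tall, 34 mm hexagon opening on top, about 250 g; starts loose on the table, upright on its drive end; its foot is 33 mm across for the lowest 14 mm, the full width begins 20 mm up. A straight hole, 13 mm clear, opens in its underside. Origin: centre of the underside; z up. The four loose sockets swap places from start to start
- socket_24: the chromed socket 34 mm across and 44 mm tall (24 mm hexagon) that already stands on the middle stud of the rail at the start, third of the five in size; loose, only held by the stud. Origin: centre of its underside, 12 mm above the table
- stud_a: an outermost free stud: slider on the rail with an upright steel stud, 9 mm thick, 18 mm high, the upper 5 mm tapering to a 4 mm tip. Origin: foot of the stud, on the seat where a socket stands, 12 mm above the table. x along the rail, z up; fixed like the whole rail. Studs are 48 to 60 mm apart; rail 22 mm wide, 270 long, 9 high
- stud_b: the free stud between stud_a and the middle one: slider on the rail with an upright steel stud, 9 mm thick, 18 mm high, the upper 5 mm tapering to a 4 mm tip. Origin: foot of the stud, on the seat where a socket stands, 12 mm above the table. x along the rail, z up; fixed like the whole rail
- stud_c: the free stud between the middle one and stud_d: slider on the rail with an upright steel stud, 9 mm thick, 18 mm high, the upper 5 mm tapering to a 4 mm tip. Origin: foot of the stud, on the seat where a socket stands, 12 mm above the table. x along the rail, z up; fixed like the whole rail
- stud_d: the outermost free stud at the other end from stud_a: slider on the rail with an upright steel stud, 9 mm thick, 18 mm high, the upper 5 mm tapering to a 4 mm tip. Origin: foot of the stud, on the seat where a socket stands, 12 mm above the table. x along the rail, z up; fixed like the whole rail
- hanging_eye: flat steel ring, 31 mm across with a 19 mm hole, 3 to 7 mm above the table, at one end of the rail (at either end, by chance; a black plastic plug closes the other end). Origin: centre of the ring on the table, about 39 mm beyond the outermost stud of its end, in line with the rail
Things that resemble listed ones, but are neither listed nor needed, are in the scene too. What is shaped like the socket_30 but blue is not meant.

How it is judged (in metres and radians):
At the end, for the whole second after the job is handed in: From the hanging eye: the sockets with 13, 19, 24, 30 and 34 mm hexagons. The four moved ones within 8 mm of their studs' axes, undersides less than 4 mm above the seats; all five upright within 0.12 rad, still and released; the middle one within 12 mm of its start (((horizontal distance between hanging_eye and stud_a below 0.1 m and horizontal distance between socket_13 and stud_a below 0.008 m and z of socket_13 in the frame of stud_a below 0.004 m and horizontal distance between socket_19 and stud_b below 0.008 m and z of socket_19 in the frame of stud_b below 0.004 m and horizontal distance between socket_30 and stud_c below 0.008 m and z of socket_30 in the frame of stud_c below 0.004 m and horizontal distance between socket_34 and stud_d below 0.008 m and z of socket_34 in the frame of stud_d below 0.004 m) or (horizontal distance between hanging_eye and stud_d below 0.1 m and horizontal distance between socket_13 and stud_d below 0.008 m and z of socket_13 in the frame of stud_d below 0.004 m and horizontal distance between socket_19 and stud_c below 0.008 m and z of socket_19 in the frame of stud_c below 0.004 m and horizontal distance between socket_30 and stud_b below 0.008 m and z of socket_30 in the frame of stud_b below 0.004 m and horizontal distance between socket_34 and stud_a below 0.008 m and z of socket_34 in the frame of stud_a below 0.004 m)) and angle between each of socket_13, socket_19, socket_30, socket_34, socket_24's own z axis and vertical below 0.12 rad and linear speed of each of socket_13, socket_19, socket_30, socket_34, socket_24 below 0.02 m/s and distance of socket_24 from where it was at the start of the episode below 0.012 m); the robot touches nothing.
It fails at once if the socket already on the middle stud is knocked over or lifted off (distance of socket_24 from where it was at the start of the episode above 0.016 m or angle between socket_24's own z axis and vertical above 0.5 rad).
It also fails if it takes over 99 s, if anything falls off the work surface, if the arm or the gripper's body presses on something with over 40 N, if the wrist force passes 120 N, or if a joint passes its speed limit or range.

## Robot

A 6-joint arm with a two-finger parallel gripper is mounted at the origin on a cart in front of the work surface, level with it; the furniture and walls round the work are solid. World frame = base frame: x ahead of the robot, y to its left, z up, the work surface at z = 0. Lengths are in m, angles in degrees, forces in N, time in s.
With the tool pointing down it reaches from about 0.425 to 0.95 m from the base axis. Payload 3.5 kg.
Tool frame: the origin (TCP) lies between the finger pads; the fingertips stand 22 mm ahead of it and the grasp point (between the pads) lies 3 mm ahead of it; z points along the fingers, y is the line along which they close (so a half turn about z gives the same grasp; the last joint's range is limited). The gripper opens to 85 mm and grips with 20 to 120 N. Pads are 22 mm wide; open, the fingers measure 114 mm over their backs; the gripper's body (76 mm by 85 mm) begins 54 mm behind the grasp point. The pads swing forward as they close: fully open they stand 13 mm farther back than shut.
Start: joints at [-72.021, 16.404, 90.338, -0, 73.258, -8.594], TCP at [0.302, -0.604, 0.253] pointing down, gripper open.
Joint ranges: [-158.93, 158.93], [-51.34, 127.21], [12.03, 142.37], [-87.48, 267.48], [13.55, 161.25], [-162.69, 162.69]. Speed limits (degrees/s): [159.86, 159.86, 180, 180, 180, 180].

## Interface

Orientations are given as [roll, pitch, yaw] about the fixed x, y, z axes, in that order (R = Rz(yaw) Ry(pitch) Rx(roll)).
In Python, from workcell import robot, imaging, workorder gives the robot as it stands.
- The arm moves only by the tool apply_moves, never from a script. Its argument "commands" is a list of rows, each an object of numbers: "jaw": the closure, from -1 (fully open) to 1 (shut); "x", "y", "z": the shift along the tool's x, y, z as a fraction of full scale; "yaw": the turn about the tool's z as a fraction of full scale. In form: [{"jaw": .., "x": .., "y": .., "z": .., "yaw": ..}, ...]. A call has 1 to 12 rows; each row is the pose to reach, as a shift and turn from the pose commanded when the call began, along the tool's axes at that moment, turning the shorter way round; what a row does not reach only later rows make up. Full scale, the value 1, is 1 m for a shift and 2 pi rad for a turn. A row lasts 1/12 s, in which the tool goes at most 41.7 mm and 7.16 degrees, less where a joint would pass 70% of its speed; a pose out of reach is approached as far as the arm can. A call with a number of a shift or a turn outside -1 to 1 is refused whole. A call with a gripper value outside its range is refused whole. The fingers move at their own pace and stop on an object; the grip force is fixed at half the most. Time passes only in rows, so rows that repeat a pose let the fingers close. It gives the time, the measured TCP pose, the force, the opening and the grip force at its end, in the units of the state.
- robot.observe(): the state, without advancing time (a new reading comes with each control period).
- imaging.camera(name): name is "scene" or "top"; returns the picture (480x640x3 uint8, blue, green, red); there is no depth.
- imaging.camera_params(name): a dict with "K" (3x3 intrinsics, pixels), "extrinsics" (4x4, takes a point from camera to world coordinates). Camera axes: x right, y down, z forward; pixel columns grow to the right and rows downward; lengths in m; the calibration is good to about 2 mm. A picture is of the moment at which its call begins. camera_params takes no time and is no camera call.
- workorder.job_done(): hands the job in; it is judged then, once.
The state is a dict: "time_s": time; "q": joint angles; "dq": joint speeds; "effort": joint torques, N m; "position": TCP position; "tool_rot": TCP orientation; "ft_force": force on the tool from outside, world axes, zero at the start; "ft_torque": the same for the moment, N m; "finger_gap": finger opening in m; "finger_force": force on a finger pad.
Only numpy, scipy, OpenCV 4.12 (cv2) and the standard library are available. Lean on these libraries where they do the work, as an engineer would, in place of code of your own. Each camera call takes 0.05 s, during which the arm holds its last target. There are 200 camera calls.

## Working session

There is one attempt and no reset: what is moved stays moved. The work goes in short steps, Python scripts to look and compute and a tool call to move; the robot and the scene stay as the last step left them, time stands still between calls to the robot, and variables do not carry over. Pictures are saved under pics/ and viewed, at most 14 in all, crops included, and the job is handed in when it is done.

Besides the shell and the picture viewer there is one more tool, called after "Emit:" in YAML: its name, and indented under it one key for each argument. apply_moves: Moves the arm, as the interface text tells. Its arguments: {"type":"object","properties":{"commands":{"type":"array"}},"required":["commands"]}

```bash
mkdir -p pics
python3 - <<'E'
from workcell import robot, imaging
import cv2
for n in ("top","scene"):
    cv2.imwrite(f"pics/{n}0.png",imaging.camera(n)); p=imaging.camera_params(n); print(n,p["K"],p["extrinsics"])
print(robot.observe())
E
```

```text
top [[532.1646041    0.         304.44132507]
 [  0.         532.1646041  221.03782304]
 [  0.           0.           1.        ]] [[-0.02251603 -0.99203075  0.12396783  0.43407516]
 [-0.99969205  0.02104709 -0.01314648 -0.10343781]
 [ 0.01043255 -0.12422566 -0.99219915  0.95867396]
 [ 0.          0.          0.          1.        ]]
scene [[483.45597195   0.         321.05977481]
 [  0.         483.45597195 236.16611201]
 [  0.           0.           1.        ]] [[-0.74550777 -0.31859122  0.58542105  0.03638995]
 [-0.66646498  0.36494332 -0.6501083   0.43584017]
 [-0.0065267  -0.87482342 -0.48439797  0.45639632]
 [ 0.          0.          0.          1.        ]]
{'time_s': 0.1, 'q': array([-7.20211284e+01,  1.64502144e+01,  9.04153411e+01,  1.50312559e-03,
        7.32589175e+01, -8.59480547e+00]), 'dq': array([-0.06489303, -0.13217616, -0.08472171,  0.03284886,  0.02101539,
        0.05792521]), 'effort': array([-7.25543650e-04, -4.07297230e+01, -2.93700171e+01, -1.81828841e-04,
        3.42165942e-03, -1.07033188e-05]), 'position': array([ 0.30181416, -0.60314654,  0.25205522]), 'tool_rot': array([-1.79877140e+02, -2.00242716e-02,  2.65732210e+01]), 'ft_force': array([ 0.03407483, -0.92768651,  0.57298656]), 'ft_torque': array([ 0.00555199, -0.00571981, -0.04588228]), 'finger_force': 0.0, 'finger_gap': 0.08554403773690072}
```

View pics/top0.png

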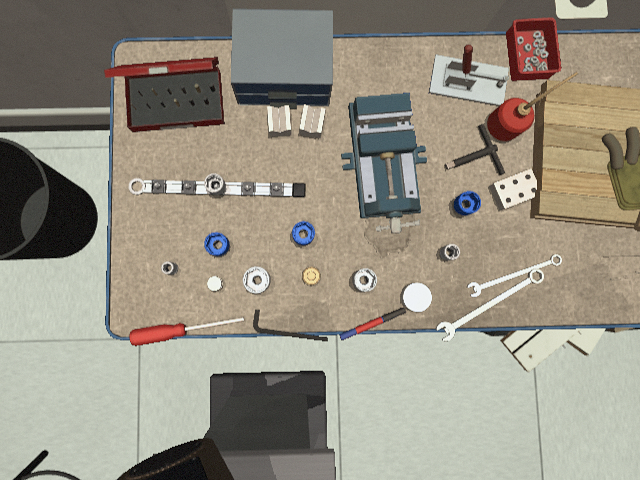

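View pics/scene0.png

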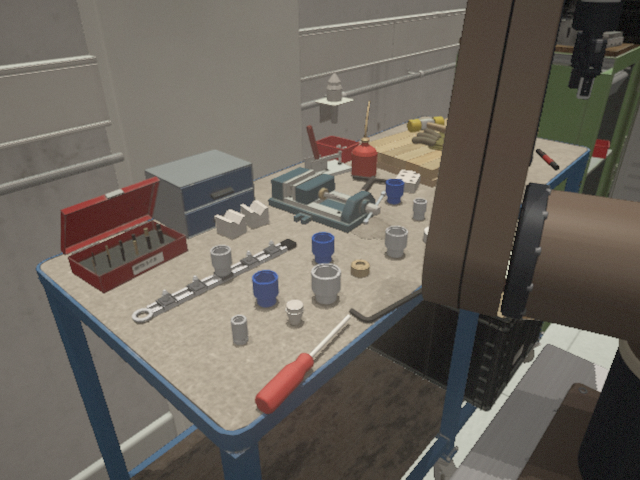

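The top view shows the rail with the eye at its left end (136,186), the plug at (299,190), and studs near 158, 190, 214 (occupied), 248 and 277. Candidate sockets are at (168,268), (257,280), (364,280) and (452,253). The lookalikes are three blue ones, a white piece (214,283) and a brass one (311,276). I'll enlarge both areas.

Run:
```python
import cv2,numpy as np
a=cv2.imread("pics/top0.png")
def up(x0,y0,w,h,k): return cv2.resize(a[y0:y0+h,x0:x0+w],None,fx=k,fy=k,interpolation=cv2.INTER_CUBIC)
cv2.imwrite("pics/rail.png",up(120,160,200,60,4))
b=np.vstack([up(150,245,160,60,5),np.hstack([up(330,250,80,60,5),up(412,230,80,60,5)])])
cv2.imwrite("pics/sock.png",b)
```

```text
(no output)
```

View pics/rail.png

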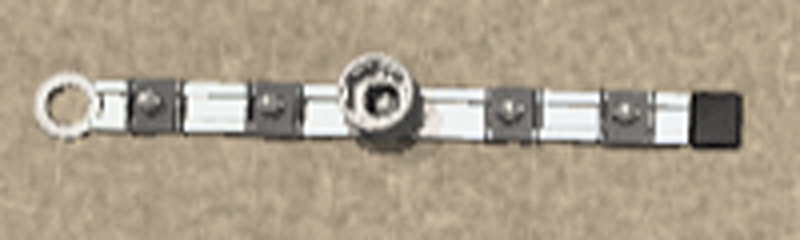

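View pics/sock.png

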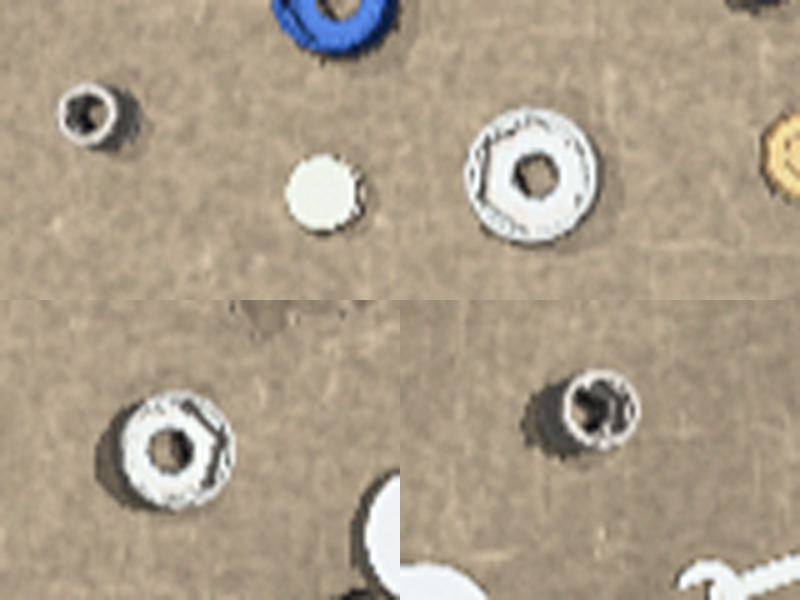

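```bash
cat > h.py <<'E'
import numpy as np
from workcell import robot, imaging
def ray(n,u,v,z):
    p=imaging.camera_params(n);E=np.array(p["extrinsics"]);d=E[:3,:3]@np.linalg.solve(p["K"],[u,v,1])
    o=E[:3,3]; return o+d*(z-o[2])/d[2]
def proj(n,P):
    p=imaging.camera_params(n);E=np.array(p["extrinsics"]);c=E[:3,:3].T@(np.array(P)-E[:3,3]);c=np.array(p["K"])@c;return c[:2]/c[2]
def rel(x,y,z,yaw=None):
    """world target -> tool-axis shift, from measured pose; yaw in world degrees"""
    from scipy.spatial.transform import Rotation as R
    s=robot.observe();r=R.from_euler("xyz",s["tool_rot"],degrees=True)
    print("t",round(s["time_s"],2),"pos",s["position"].round(4),"rot",s["tool_rot"].round(2),"shift",r.inv().apply(np.array([x,y,z])-s["position"]).round(4))
E
python3 - <<'E'
from h import *
f=lambda x0,y0,k,c,d:(x0+(c+.5)/k-.5,y0+(d+.5)/k-.5)
P={"s13":(*f(150,245,5,88,115),.038),"s34":(*f(150,245,5,534,175),.052),"s30":(*f(330,250,5,178,150),.048),"s19":(*f(412,230,5,200,110),.040),
"eye":(*f(120,160,4,68,105),.007),"A":(*f(120,160,4,150,100),.030),"B":(*f(120,160,4,273,104),.030),"s24":(*f(120,160,4,376,93),.056),"C":(*f(120,160,4,511,111),.030),"D":(*f(120,160,4,627,112),.030)}
for k,(u,v,z) in P.items():
    w=ray("top",u,v,z); print(k,w.round(4),"r",round(np.hypot(*w[:2]),3),"scene px",proj("scene",w).round(1))
E
```

```text
s13 [0.4734 0.1222 0.038 ] r 0.489 scene px [237.8 318.2]
s34 [ 0.4492 -0.0319  0.052 ] r 0.45 scene px [325.4 269.8]
s30 [ 0.4452 -0.2167  0.048 ] r 0.495 scene px [395.6 229.9]
s19 [ 0.4901 -0.3693  0.04  ] r 0.614 scene px [419.2 200. ]
eye [0.6236 0.1864 0.007 ] r 0.651 scene px [141.6 313. ]
A [0.6205 0.1433 0.03  ] r 0.637 scene px [165.5 288.6]
B [0.6176 0.0891 0.03  ] r 0.624 scene px [196.2 274.5]
s24 [0.6164 0.0395 0.056 ] r 0.618 scene px [219.9 248.9]
C [ 0.6123 -0.0161  0.03  ] r 0.613 scene px [248.7 250.4]
D [ 0.6108 -0.0674  0.03  ] r 0.615 scene px [271.  239.7]
```

Run:
```python
import cv2,numpy as np
a=cv2.imread("pics/scene0.png")
def up(x0,y0,w,h,k): return cv2.resize(a[y0:y0+h,x0:x0+w],None,fx=k,fy=k,interpolation=cv2.INTER_CUBIC)
cv2.imwrite("pics/sc.png",up(130,225,200,140,4))
```

```text
(no output)
```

View pics/sc.png

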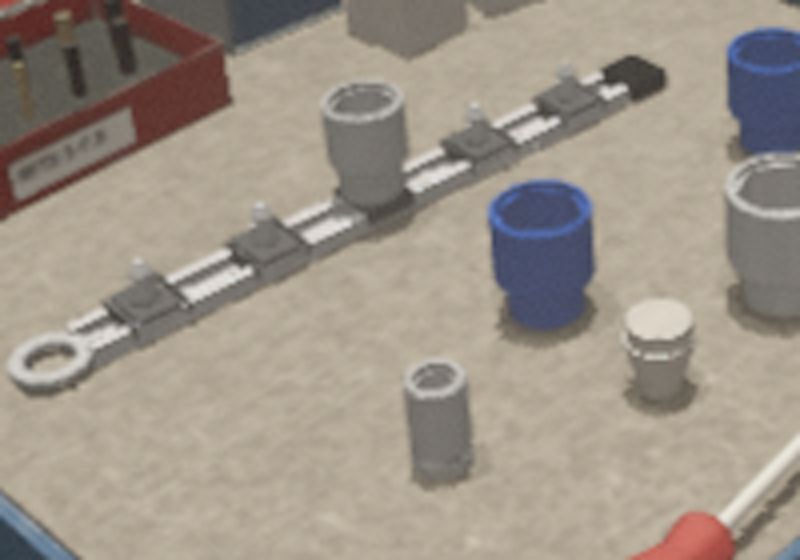

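Eye-side order is A=13, B=19, C=30, D=34, since the eye is at the left end. The socket sizes measured in px match the listing. The stud spots fit slightly below z=30 mm in the scene view, so I'll triangulate them from both views and also check the slider block centres.

Run:
```python
from h import *
from scipy.optimize import least_squares
f=lambda x0,y0,k,c,d:(x0+(c+.5)/k-.5,y0+(d+.5)/k-.5)
T=lambda c,d:f(120,160,4,c,d); S=lambda c,d:f(130,225,4,c,d)
for n,t,s in [("eye",T(68,105),S(50,360)),("A",T(150,100),S(137,264)),("B",T(273,104),S(261,209)),("24",T(376,93),S(364,98)),("C",T(511,111),S(475,112)),("D",T(627,112),S(566,72))]:
    r=least_squares(lambda P:np.r_[proj("top",P)-t,proj("scene",P)-s],[.6,0,.03]); print(n,r.x.round(4),r.fun.round(1))
for n,c,d in [("A",155,106),("B",278,109),("C",514,115),("D",626,116)]: print("block",n,ray("top",*T(c,d),.012).round(4))
for n,c,d in [("A",145,302),("B",268,243),("C",478,146),("D",570,102)]: print("block scene",n,ray("scene",*S(c,d),.012).round(4))
```

```text
eye [0.6236 0.1867 0.0043] [ 0.3  0.3 -0.3 -0.1]
A [0.6219 0.1451 0.0264] [-0.4 -0.4  0.5  0.1]
B [0.619  0.0906 0.0255] [-0.3 -0.3  0.4  0.1]
24 [0.616  0.039  0.0557] [ 0.3  0.3 -0.4 -0.1]
C [ 0.6132 -0.0156  0.0253] [ 0.  0. -0. -0.]
D [ 0.6117 -0.0674  0.0237] [ 0.2  0.2 -0.2 -0. ]
block A [0.6213 0.1458 0.012 ]
block B [0.6188 0.0905 0.012 ]
block C [ 0.6139 -0.0157  0.012 ]
block D [ 0.6124 -0.0662  0.012 ]
block scene A [0.6179 0.1476 0.012 ]
block scene B [0.6153 0.0927 0.012 ]
block scene C [ 0.608  -0.0115  0.012 ]
block scene D [ 0.6054 -0.0637  0.012 ]
```

Emit:
apply_moves:
  commands:
    - {"jaw": -0.3,"x": 0.273,"y": -0.125,"z": 0.1,"yaw": -0.169}
    - {"jaw": -0.3,"x": 0.273,"y": -0.125,"z": 0.1,"yaw": -0.169}
    - {"jaw": -0.3,"x": 0.273,"y": -0.125,"z": 0.1,"yaw": -0.169}
    - {"jaw": -0.3,"x": 0.273,"y": -0.125,"z": 0.1,"yaw": -0.169}
    - {"jaw": -0.3,"x": 0.273,"y": -0.125,"z": 0.1,"yaw": -0.169}
    - {"jaw": -0.3,"x": 0.273,"y": -0.125,"z": 0.1,"yaw": -0.169}
    - {"jaw": -0.3,"x": 0.273,"y": -0.125,"z": 0.1,"yaw": -0.169}
    - {"jaw": -0.3,"x": 0.273,"y": -0.125,"z": 0.1,"yaw": -0.169}
    - {"jaw": -0.3,"x": 0.273,"y": -0.125,"z": 0.1,"yaw": -0.169}
    - {"jaw": -0.3,"x": 0.273,"y": -0.125,"z": 0.1,"yaw": -0.169}
    - {"jaw": -0.3,"x": 0.273,"y": -0.125,"z": 0.1,"yaw": -0.169}
    - {"jaw": -0.3,"x": 0.273,"y": -0.125,"z": 0.1,"yaw": -0.169}

```text
time_s: 1.1
position: [0.49, -0.3704, 0.1536]
tool_rot: [180.0, 0.0, 87.3]
ft_force: [-0.9, 0.5, -1.0]
finger_gap: 0.0554
finger_force: 0.0
```

```bash
python3 -c "
from h import *
rel(.4901,-.3693,.033);print(robot.observe()['finger_gap'])
import cv2;cv2.imwrite('pics/t1.png',imaging.camera('top'))"
```

```text
t 1.1 pos [ 0.49   -0.3704  0.1536] rot [1.7999e+02 2.0000e-02 8.7280e+01] shift [0.0012 0.     0.1206]
0.05536598221864308
```

View pics/t1.png

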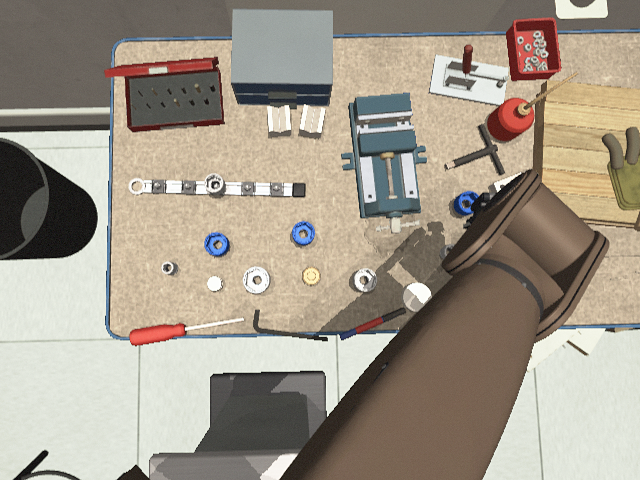

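The arm hides socket_19 (452,253) here, and nothing else has changed. Going down to grip it.

Emit:
apply_moves:
  commands:
    - {"jaw": -0.3,"x": 0.001,"y": 0,"z": 0.04,"yaw": 0}
    - {"jaw": -0.3,"x": 0.001,"y": 0,"z": 0.075,"yaw": 0}
    - {"jaw": -0.3,"x": 0.001,"y": 0,"z": 0.1,"yaw": 0}
    - {"jaw": -0.3,"x": 0.001,"y": 0,"z": 0.115,"yaw": 0}
    - {"jaw": -0.3,"x": 0.001,"y": 0,"z": 0.121,"yaw": 0}
    - {"jaw": -0.3,"x": 0.001,"y": 0,"z": 0.121,"yaw": 0}
    - {"jaw": 1,"x": 0.001,"y": 0,"z": 0.121,"yaw": 0}
    - {"jaw": 1,"x": 0.001,"y": 0,"z": 0.121,"yaw": 0}
    - {"jaw": 1,"x": 0.001,"y": 0,"z": 0.121,"yaw": 0}
    - {"jaw": 1,"x": 0.001,"y": 0,"z": 0.121,"yaw": 0}
    - {"jaw": 1,"x": 0.001,"y": 0,"z": 0.121,"yaw": 0}
    - {"jaw": 1,"x": 0.001,"y": 0,"z": 0.121,"yaw": 0}

```text
time_s: 2.15
position: [0.4914, -0.3701, 0.0347]
tool_rot: [179.8, 0.2, 87.4]
ft_force: [-0.3, -0.5, 6.2]
finger_gap: 0.0257
finger_force: 59.6
```

Emit:
apply_moves:
  commands:
    - {"jaw": 1,"x": 0,"y": 0,"z": -0.005,"yaw": 0}
    - {"jaw": 1,"x": 0,"y": 0,"z": -0.02,"yaw": 0}
    - {"jaw": 1,"x": 0,"y": 0,"z": -0.05,"yaw": 0}
    - {"jaw": 1,"x": 0,"y": 0,"z": -0.08,"yaw": 0}
    - {"jaw": 1,"x": 0,"y": 0,"z": -0.11,"yaw": 0}
    - {"jaw": 1,"x": 0,"y": 0,"z": -0.14,"yaw": 0}
    - {"jaw": 1,"x": 0,"y": 0,"z": -0.15,"yaw": 0}
    - {"jaw": 1,"x": 0,"y": 0,"z": -0.15,"yaw": 0}

```text
time_s: 2.82
position: [0.4916, -0.3699, 0.1861]
tool_rot: [179.7, 0.3, 87.4]
ft_force: [0.8, 0.9, -1.5]
finger_gap: 0.0261
finger_force: 59.0
```

```bash
python3 -c "
from h import *
rel(.6187,.0906,.15);print(robot.observe()['finger_gap'])
a=imaging.camera('scene')
import cv2;print(proj('scene',robot.observe()['position']))
u,v=proj('scene',robot.observe()['position']).astype(int)
cv2.imwrite('pics/s1.png',cv2.resize(a[max(0,v-75):v+75,u-100:u+100],None,fx=4,fy=4,interpolation=cv2.INTER_CUBIC))"
```

```text
t 2.82 pos [ 0.4916 -0.3699  0.1861] rot [179.71   0.27  87.42] shift [0.4659 0.1061 0.0344]
0.026149256038221352
[425.73683157 131.62813073]
```

View pics/s1.png

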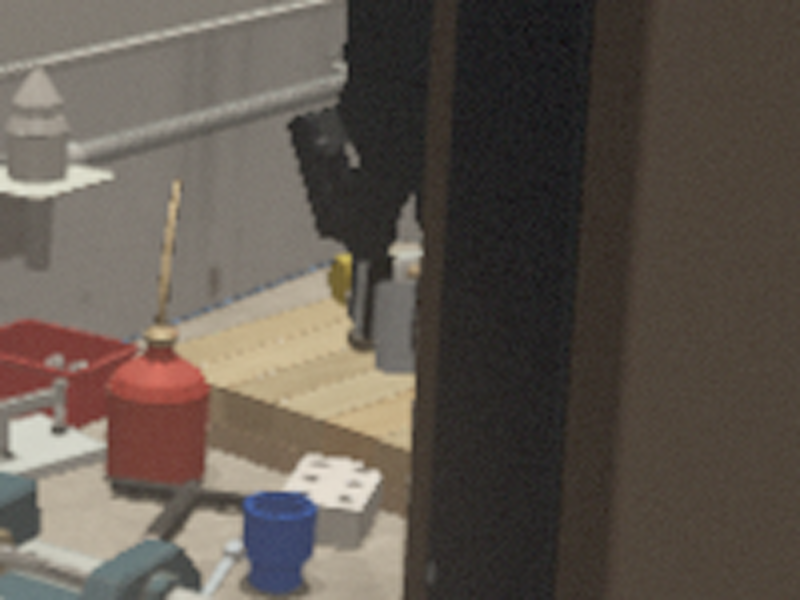

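It is held upright (seen at about (400,320) in the crop). Going over stud B.

Emit:
apply_moves:
  commands:
    - {"jaw": 1,"x": 0.466,"y": 0.106,"z": 0.034,"yaw": 0}
    - {"jaw": 1,"x": 0.466,"y": 0.106,"z": 0.034,"yaw": 0}
    - {"jaw": 1,"x": 0.466,"y": 0.106,"z": 0.034,"yaw": 0}
    - {"jaw": 1,"x": 0.466,"y": 0.106,"z": 0.034,"yaw": 0}
    - {"jaw": 1,"x": 0.466,"y": 0.106,"z": 0.034,"yaw": 0}
    - {"jaw": 1,"x": 0.466,"y": 0.106,"z": 0.034,"yaw": 0}
    - {"jaw": 1,"x": 0.466,"y": 0.106,"z": 0.034,"yaw": 0}
    - {"jaw": 1,"x": 0.466,"y": 0.106,"z": 0.034,"yaw": 0}
    - {"jaw": 1,"x": 0.466,"y": 0.106,"z": 0.034,"yaw": 0}
    - {"jaw": 1,"x": 0.466,"y": 0.106,"z": 0.034,"yaw": 0}
    - {"jaw": 1,"x": 0.466,"y": 0.106,"z": 0.034,"yaw": 0}
    - {"jaw": 1,"x": 0.466,"y": 0.106,"z": 0.034,"yaw": 0}

```text
time_s: 3.87
position: [0.6153, 0.0964, 0.144]
tool_rot: [-179.6, -0.1, 87.6]
ft_force: [-0.1, 0.4, -1.9]
finger_gap: 0.0258
finger_force: 59.0
```

Emit:
apply_moves:
  commands:
    - {"jaw": 1,"x": 0,"y": 0,"z": 0,"yaw": 0}
    - {"jaw": 1,"x": 0,"y": 0,"z": 0,"yaw": 0}
    - {"jaw": 1,"x": 0,"y": 0,"z": 0,"yaw": 0}

```text
time_s: 4.12
position: [0.6157, 0.0914, 0.1458]
tool_rot: [-179.7, 0.0, 87.4]
ft_force: [-0.6, -0.9, -0.0]
finger_gap: 0.026
finger_force: 59.1
```

```bash
python3 -c "
from h import *
rel(.6187,.0906,.08);print(robot.observe()['finger_gap'])
a=imaging.camera('scene')
import cv2
cv2.imwrite('pics/s2.png',cv2.resize(a[180:330,130:330],None,fx=4,fy=4,interpolation=cv2.INTER_CUBIC))"
```

```text
t 4.12 pos [0.6157 0.0914 0.1458] rot [-1.7975e+02  3.0000e-02  8.7410e+01] shift [-0.0007  0.0033  0.0658]
0.025957967303764408
```

View pics/s2.png

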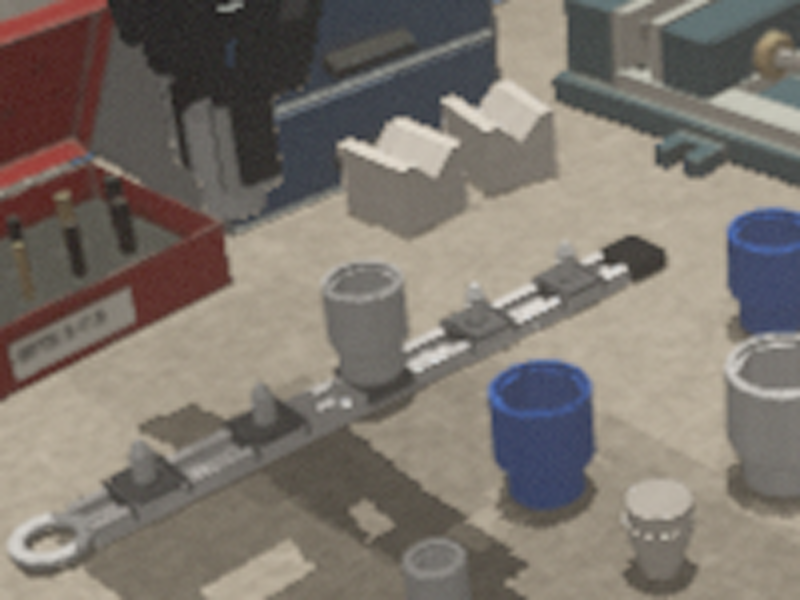

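Emit:
apply_moves:
  commands:
    - {"jaw": 1,"x": -0.001,"y": 0.003,"z": 0.02,"yaw": 0}
    - {"jaw": 1,"x": -0.001,"y": 0.003,"z": 0.045,"yaw": 0}
    - {"jaw": 1,"x": -0.001,"y": 0.003,"z": 0.065,"yaw": 0}
    - {"jaw": 1,"x": -0.001,"y": 0.003,"z": 0.075,"yaw": 0}
    - {"jaw": 1,"x": -0.001,"y": 0.003,"z": 0.075,"yaw": 0}
    - {"jaw": 1,"x": -0.001,"y": 0.003,"z": 0.075,"yaw": 0}

```text
time_s: 4.67
position: [0.6199, 0.0899, 0.0731]
tool_rot: [-179.9, 0.0, 87.3]
ft_force: [0.3, -0.1, 0.5]
finger_gap: 0.0259
finger_force: 59.1
```

```bash
python3 -c "
from h import *
rel(.6187,.0906,.047)
a=imaging.camera('scene')
import cv2
cv2.imwrite('pics/s3.png',cv2.resize(a[225:305,145:245],None,fx=6,fy=6,interpolation=cv2.INTER_CUBIC))
s=robot.observe()['position'];print(proj('scene',s-[0,0,.0347]))"
```

```text
t 4.67 pos [0.6199 0.0899 0.0731] rot [-1.7994e+02  1.0000e-02  8.7330e+01] shift [ 0.0007 -0.0012  0.0261]
[193.65483748 268.99643714]
```

View pics/s3.png

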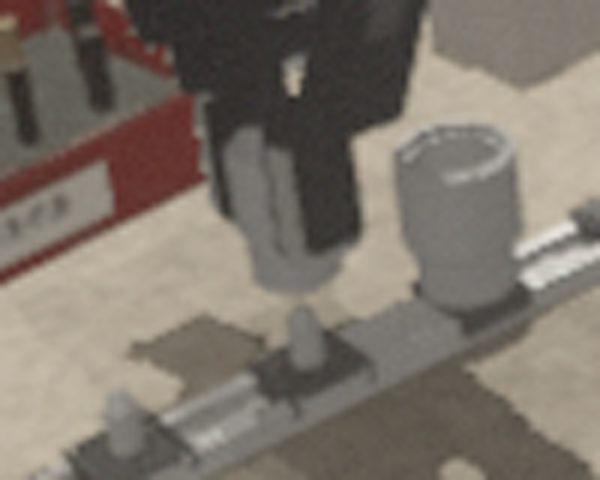

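The socket foot ends at crop (295,273) and the stud tip is at (302,308), so they are about aligned. Lowering with a 2 mm correction.

Emit:
apply_moves:
  commands:
    - {"jaw": 1,"x": 0,"y": -0.002,"z": 0.004,"yaw": 0}
    - {"jaw": 1,"x": 0,"y": -0.002,"z": 0.009,"yaw": 0}
    - {"jaw": 1,"x": 0,"y": -0.002,"z": 0.014,"yaw": 0}
    - {"jaw": 1,"x": 0,"y": -0.002,"z": 0.017,"yaw": 0}
    - {"jaw": 1,"x": 0,"y": -0.002,"z": 0.017,"yaw": 0}

```text
time_s: 5.13
position: [0.6175, 0.091, 0.0554]
tool_rot: [-179.9, 0.0, 87.4]
ft_force: [-0.3, -0.0, -1.4]
finger_gap: 0.0257
finger_force: 59.1
```

No contact force with the underside about 9 mm below the tip height, so it is on the stud. Seating it.

Emit:
apply_moves:
  commands:
    - {"jaw": 1,"x": 0,"y": 0,"z": 0.004,"yaw": 0}
    - {"jaw": 1,"x": 0,"y": 0,"z": 0.007,"yaw": 0}
    - {"jaw": 1,"x": 0,"y": 0,"z": 0.009,"yaw": 0}
    - {"jaw": 1,"x": 0,"y": 0,"z": 0.009,"yaw": 0}

```text
time_s: 5.47
position: [0.6181, 0.091, 0.047]
tool_rot: [-180.0, -0.0, 87.4]
ft_force: [-0.9, 0.3, -1.1]
finger_gap: 0.0257
finger_force: 59.1
```

Emit:
apply_moves:
  commands:
    - {"jaw": 1,"x": 0,"y": 0,"z": 0.001,"yaw": 0}
    - {"jaw": 1,"x": 0,"y": 0,"z": 0.001,"yaw": 0}
    - {"jaw": -0.3,"x": 0,"y": 0,"z": 0.001,"yaw": 0}
    - {"jaw": -0.3,"x": 0,"y": 0,"z": 0.001,"yaw": 0}
    - {"jaw": -0.3,"x": 0,"y": 0,"z": 0.001,"yaw": 0}
    - {"jaw": -0.3,"x": 0,"y": 0,"z": 0.001,"yaw": 0}
    - {"jaw": -0.3,"x": 0,"y": 0,"z": -0.01,"yaw": 0}
    - {"jaw": -0.3,"x": 0,"y": 0,"z": -0.04,"yaw": 0}
    - {"jaw": -0.3,"x": 0,"y": 0,"z": -0.08,"yaw": 0}
    - {"jaw": -0.3,"x": 0,"y": 0,"z": -0.1,"yaw": 0}
    - {"jaw": -0.3,"x": 0,"y": 0,"z": -0.1,"yaw": 0}

```text
time_s: 6.38
position: [0.6222, 0.091, 0.1555]
tool_rot: [179.2, -0.0, 87.4]
ft_force: [1.0, 0.0, 0.9]
finger_gap: 0.0557
finger_force: 0.0
```

```bash
python3 -c "
from h import *
rel(.4734,.1222,.1);rel(.4734,.1222,.028)"
```

```text
t 6.38 pos [0.6222 0.091  0.1555] rot [ 1.7925e+02 -2.0000e-02  8.7420e+01] shift [ 0.0245 -0.1508  0.0535]
t 6.38 pos [0.6222 0.091  0.1555] rot [ 1.7925e+02 -2.0000e-02  8.7420e+01] shift [ 0.0244 -0.1517  0.1255]
```

Emit:
apply_moves:
  commands:
    - {"jaw": -0.4,"x": 0.024,"y": -0.147,"z": 0.05,"yaw": 0}
    - {"jaw": -0.4,"x": 0.024,"y": -0.147,"z": 0.05,"yaw": 0}
    - {"jaw": -0.4,"x": 0.024,"y": -0.147,"z": 0.05,"yaw": 0}
    - {"jaw": -0.4,"x": 0.024,"y": -0.147,"z": 0.05,"yaw": 0}
    - {"jaw": -0.4,"x": 0.024,"y": -0.147,"z": 0.05,"yaw": 0}
    - {"jaw": -0.4,"x": 0.024,"y": -0.147,"z": 0.05,"yaw": 0}
    - {"jaw": -0.4,"x": 0.024,"y": -0.147,"z": 0.05,"yaw": 0}
    - {"jaw": -0.4,"x": 0.024,"y": -0.147,"z": 0.05,"yaw": 0}

```text
time_s: 7.05
position: [0.4745, 0.1214, 0.0987]
tool_rot: [179.8, -0.0, 87.4]
ft_force: [1.4, 0.2, 0.2]
finger_gap: 0.0596
finger_force: 0.0
```

```bash
python3 -c "
from h import *
rel(.4734,.1222,.028)
a=imaging.camera('scene')
import cv2
cv2.imwrite('pics/s4.png',cv2.resize(a[220:370,130:330],None,fx=4,fy=4,interpolation=cv2.INTER_CUBIC))"
```

```text
t 7.05 pos [0.4745 0.1214 0.0987] rot [ 1.7981e+02 -1.0000e-02  8.7390e+01] shift [ 0.0008 -0.0014  0.0707]
```

View pics/s4.png

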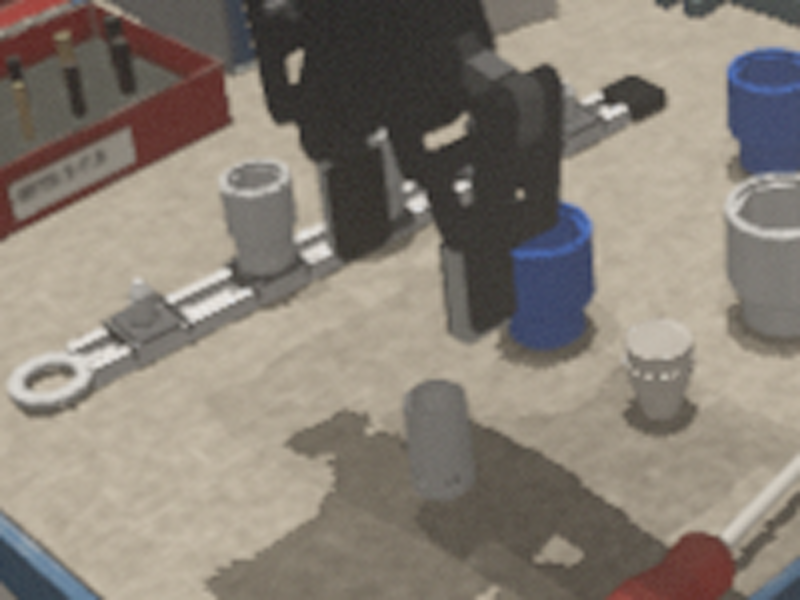

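socket_19 stands seated on stud B (257,220). socket_13 is at (440,440) between the fingers. Gripping it.

Emit:
apply_moves:
  commands:
    - {"jaw": -0.4,"x": 0.001,"y": -0.001,"z": 0.03,"yaw": 0}
    - {"jaw": -0.4,"x": 0.001,"y": -0.001,"z": 0.055,"yaw": 0}
    - {"jaw": -0.4,"x": 0.001,"y": -0.001,"z": 0.068,"yaw": 0}
    - {"jaw": -0.4,"x": 0.001,"y": -0.001,"z": 0.07,"yaw": 0}
    - {"jaw": -0.4,"x": 0.001,"y": -0.001,"z": 0.07,"yaw": 0}
    - {"jaw": 1,"x": 0.001,"y": -0.001,"z": 0.07,"yaw": 0}
    - {"jaw": 1,"x": 0.001,"y": -0.001,"z": 0.07,"yaw": 0}
    - {"jaw": 1,"x": 0.001,"y": -0.001,"z": 0.07,"yaw": 0}
    - {"jaw": 1,"x": 0.001,"y": -0.001,"z": 0.07,"yaw": 0}
    - {"jaw": 1,"x": 0.001,"y": -0.001,"z": 0.07,"yaw": 0}
    - {"jaw": 1,"x": 0.001,"y": -0.001,"z": 0.07,"yaw": 0}

```text
time_s: 8.02
position: [0.4728, 0.1227, 0.0289]
tool_rot: [179.8, -0.0, 87.4]
ft_force: [-0.2, 0.0, 5.1]
finger_gap: 0.0203
finger_force: 58.8
```

Emit:
apply_moves:
  commands:
    - {"jaw": 1,"x": 0,"y": 0,"z": -0.005,"yaw": 0}
    - {"jaw": 1,"x": 0,"y": 0,"z": -0.03,"yaw": 0}
    - {"jaw": 1,"x": 0,"y": 0,"z": -0.07,"yaw": 0}
    - {"jaw": 1,"x": 0,"y": 0,"z": -0.1,"yaw": 0}
    - {"jaw": 1,"x": 0.0165,"y": 0.03,"z": -0.11,"yaw": 0}
    - {"jaw": 1,"x": 0.0165,"y": 0.07,"z": -0.11,"yaw": 0}
    - {"jaw": 1,"x": 0.0165,"y": 0.11,"z": -0.11,"yaw": 0}
    - {"jaw": 1,"x": 0.0165,"y": 0.149,"z": -0.11,"yaw": 0}
    - {"jaw": 1,"x": 0.0165,"y": 0.149,"z": -0.09,"yaw": 0}
    - {"jaw": 1,"x": 0.0165,"y": 0.149,"z": -0.06,"yaw": 0}
    - {"jaw": 1,"x": 0.0165,"y": 0.149,"z": -0.045,"yaw": 0}
    - {"jaw": 1,"x": 0.0165,"y": 0.149,"z": -0.045,"yaw": 0}

```text
time_s: 9.02
position: [0.6172, 0.1321, 0.0669]
tool_rot: [-179.4, 0.1, 87.4]
ft_force: [-1.1, -0.3, -1.2]
finger_gap: 0.02
finger_force: 58.9
```

```bash
python3 -c "
from h import *
rel(.6205,.1455,.041)
a=imaging.camera('scene')
import cv2
cv2.imwrite('pics/s5.png',cv2.resize(a[230:320,120:240],None,fx=5,fy=5,interpolation=cv2.INTER_CUBIC))"
```

```text
t 9.02 pos [0.6172 0.1321 0.0669] rot [-1.7941e+02  6.0000e-02  8.7400e+01] shift [0.0136 0.0029 0.0259]
```

View pics/s5.png

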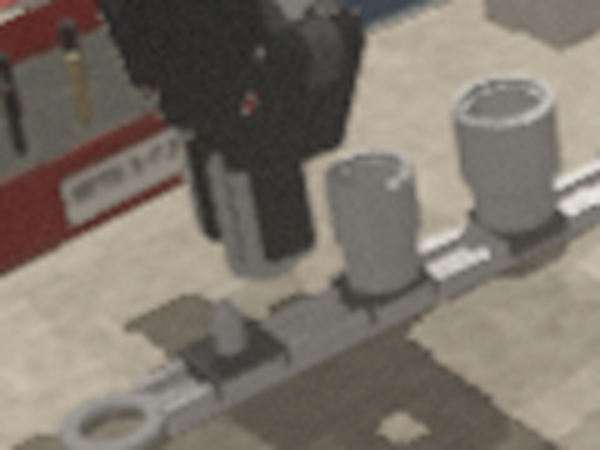

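The socket end is at (265,268) and the stud A tip at (228,303): 13.6 mm still to go along the rail, as calculated. Correcting, then lowering.

Emit:
apply_moves:
  commands:
    - {"jaw": 1,"x": 0.0135,"y": 0.001,"z": -0.002,"yaw": 0}
    - {"jaw": 1,"x": 0.0135,"y": 0.001,"z": -0.002,"yaw": 0}
    - {"jaw": 1,"x": 0.0135,"y": 0.001,"z": -0.002,"yaw": 0}
    - {"jaw": 1,"x": 0.0135,"y": 0.001,"z": -0.002,"yaw": 0}

```text
time_s: 9.4
position: [0.6236, 0.1464, 0.0763]
tool_rot: [179.8, -0.0, 87.5]
ft_force: [-0.3, -0.3, -1.3]
finger_gap: 0.0202
finger_force: 58.9
```

```bash
python3 -c "
from h import *
rel(.6205,.1455,.041)"
```

```text
t 9.4 pos [0.6236 0.1464 0.0763] rot [ 1.7982e+02 -2.0000e-02  8.7470e+01] shift [-0.001  -0.0032  0.0353]
```

Emit:
apply_moves:
  commands:
    - {"jaw": 1,"x": -0.001,"y": -0.003,"z": 0.003,"yaw": 0}
    - {"jaw": 1,"x": -0.001,"y": -0.003,"z": 0.01,"yaw": 0}
    - {"jaw": 1,"x": -0.001,"y": -0.003,"z": 0.015,"yaw": 0}
    - {"jaw": 1,"x": -0.001,"y": -0.003,"z": 0.02,"yaw": 0}
    - {"jaw": 1,"x": -0.001,"y": -0.003,"z": 0.025,"yaw": 0}
    - {"jaw": 1,"x": -0.001,"y": -0.003,"z": 0.027,"yaw": 0}
    - {"jaw": 1,"x": -0.001,"y": -0.003,"z": 0.027,"yaw": 0}

```text
time_s: 9.98
position: [0.6192, 0.1448, 0.0463]
tool_rot: [-179.9, 0.0, 87.4]
ft_force: [0.6, 0.9, -0.8]
finger_gap: 0.0201
finger_force: 59.0
```

Emit:
apply_moves:
  commands:
    - {"jaw": 1,"x": 0,"y": 0.001,"z": 0.003,"yaw": 0}
    - {"jaw": 1,"x": 0,"y": 0.001,"z": 0.006,"yaw": 0}
    - {"jaw": 1,"x": 0,"y": 0.001,"z": 0.006,"yaw": 0}
    - {"jaw": 1,"x": 0,"y": 0.001,"z": 0.006,"yaw": 0}

```text
time_s: 10.32
position: [0.6205, 0.1449, 0.0412]
tool_rot: [-180.0, 0.0, 87.4]
ft_force: [0.1, 0.5, -1.0]
finger_gap: 0.0204
finger_force: 58.9
```

Emit:
apply_moves:
  commands:
    - {"jaw": -0.3,"x": 0,"y": 0,"z": 0,"yaw": 0}
    - {"jaw": -0.3,"x": 0,"y": 0,"z": 0,"yaw": 0}
    - {"jaw": -0.3,"x": 0,"y": 0,"z": 0,"yaw": 0}
    - {"jaw": -0.3,"x": 0,"y": 0,"z": 0,"yaw": 0}
    - {"jaw": -0.3,"x": 0,"y": 0,"z": -0.02,"yaw": 0}
    - {"jaw": -0.3,"x": 0,"y": 0,"z": -0.06,"yaw": 0}
    - {"jaw": -0.3,"x": 0,"y": 0,"z": -0.1,"yaw": 0}
    - {"jaw": -0.8,"x": -0.03,"y": -0.03,"z": -0.1,"yaw": 0}
    - {"jaw": -0.8,"x": -0.06,"y": -0.06,"z": -0.1,"yaw": 0}
    - {"jaw": -0.8,"x": -0.1,"y": -0.09,"z": -0.1,"yaw": 0}
    - {"jaw": -0.8,"x": -0.14,"y": -0.13,"z": -0.1,"yaw": 0}
    - {"jaw": -0.8,"x": -0.185,"y": -0.163,"z": -0.09,"yaw": 0}

```text
time_s: 11.32
position: [0.474, -0.004, 0.1372]
tool_rot: [179.9, 0.0, 87.5]
ft_force: [0.1, -1.4, 0.2]
finger_gap: 0.0775
finger_force: 0.0
```

Emit:
apply_moves:
  commands:
    - {"jaw": -0.8,"x": 0,"y": 0,"z": 0,"yaw": 0}
    - {"jaw": -0.8,"x": 0,"y": 0,"z": 0,"yaw": 0}
    - {"jaw": -0.8,"x": 0,"y": 0,"z": 0,"yaw": 0}
    - {"jaw": -0.8,"x": 0,"y": 0,"z": 0,"yaw": 0}

```text
time_s: 11.65
position: [0.4762, -0.0029, 0.1369]
tool_rot: [179.9, 0.0, 87.5]
ft_force: [0.0, 0.0, 0.4]
finger_gap: 0.0769
finger_force: 0.0
```

```bash
python3 -c "
from h import *
rel(.4492,-.0319,.039)
a=imaging.camera('scene')
import cv2
cv2.imwrite('pics/s6.png',cv2.resize(a[180:330,130:390],None,fx=3,fy=3,interpolation=cv2.INTER_CUBIC))"
```

```text
t 11.65 pos [ 0.4762 -0.0029  0.1369] rot [1.799e+02 1.000e-02 8.746e+01] shift [-0.0302 -0.0259  0.0979]
```

View pics/s6.png

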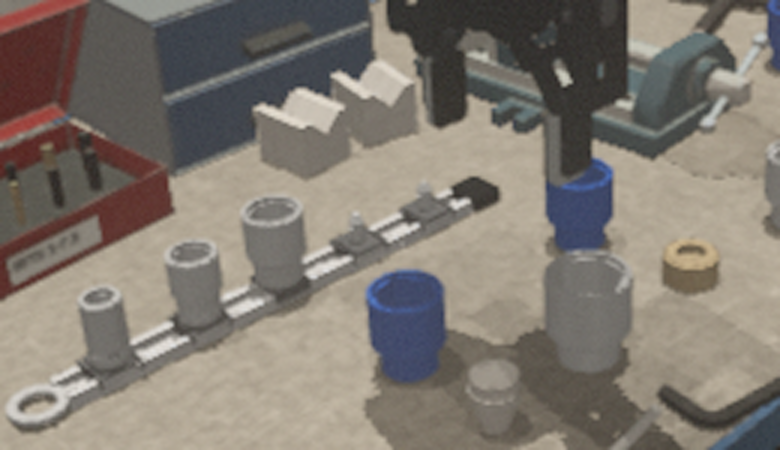

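13, 19 and 24 are in place (104,320), (195,280), (273,240). socket_34 is at (588,310). Moving onto it.

Emit:
apply_moves:
  commands:
    - {"jaw": -0.8,"x": -0.03,"y": -0.026,"z": 0,"yaw": 0}
    - {"jaw": -0.8,"x": -0.03,"y": -0.026,"z": 0,"yaw": 0}
    - {"jaw": -0.8,"x": -0.03,"y": -0.026,"z": 0,"yaw": 0}
    - {"jaw": -0.8,"x": -0.03,"y": -0.026,"z": 0,"yaw": 0}
    - {"jaw": -0.8,"x": -0.03,"y": -0.026,"z": 0,"yaw": 0}

```text
time_s: 12.12
position: [0.4487, -0.0315, 0.1366]
tool_rot: [179.9, -0.0, 87.5]
ft_force: [-0.6, 0.8, 0.0]
finger_gap: 0.0768
finger_force: 0.0
```

```bash
python3 -c "
from h import *
rel(.4492,-.0319,.039)"
```

```text
t 12.12 pos [ 0.4487 -0.0315  0.1366] rot [179.94  -0.    87.48] shift [-0.0004  0.0004  0.0976]
```

Emit:
apply_moves:
  commands:
    - {"jaw": -0.8,"x": 0,"y": 0,"z": 0.03,"yaw": 0}
    - {"jaw": -0.8,"x": 0,"y": 0,"z": 0.06,"yaw": 0}
    - {"jaw": -0.8,"x": 0,"y": 0,"z": 0.085,"yaw": 0}
    - {"jaw": -0.8,"x": 0,"y": 0,"z": 0.096,"yaw": 0}
    - {"jaw": -0.8,"x": 0,"y": 0,"z": 0.098,"yaw": 0}
    - {"jaw": -0.8,"x": 0,"y": 0,"z": 0.098,"yaw": 0}
    - {"jaw": 1,"x": 0,"y": 0,"z": 0.098,"yaw": 0}
    - {"jaw": 1,"x": 0,"y": 0,"z": 0.098,"yaw": 0}
    - {"jaw": 1,"x": 0,"y": 0,"z": 0.098,"yaw": 0}
    - {"jaw": 1,"x": 0,"y": 0,"z": 0.098,"yaw": 0}
    - {"jaw": 1,"x": 0,"y": 0,"z": 0.098,"yaw": 0}
    - {"jaw": 1,"x": 0,"y": 0,"z": 0.098,"yaw": 0}

```text
time_s: 13.12
position: [0.4492, -0.0324, 0.0399]
tool_rot: [179.8, 0.0, 87.4]
ft_force: [-0.7, 0.7, 6.3]
finger_gap: 0.0444
finger_force: 62.1
```

Emit:
apply_moves:
  commands:
    - {"jaw": 1,"x": 0,"y": 0,"z": -0.005,"yaw": 0}
    - {"jaw": 1,"x": 0,"y": 0,"z": -0.03,"yaw": 0}
    - {"jaw": 1,"x": 0,"y": 0,"z": -0.07,"yaw": 0}
    - {"jaw": 1,"x": 0,"y": 0,"z": -0.1,"yaw": 0}
    - {"jaw": 1,"x": -0.02,"y": 0.03,"z": -0.11,"yaw": 0}
    - {"jaw": 1,"x": -0.028,"y": 0.07,"z": -0.11,"yaw": 0}
    - {"jaw": 1,"x": -0.028,"y": 0.11,"z": -0.11,"yaw": 0}
    - {"jaw": 1,"x": -0.028,"y": 0.15,"z": -0.11,"yaw": 0}
    - {"jaw": 1,"x": -0.028,"y": 0.163,"z": -0.1,"yaw": 0}
    - {"jaw": 1,"x": -0.028,"y": 0.163,"z": -0.08,"yaw": 0}
    - {"jaw": 1,"x": -0.028,"y": 0.163,"z": -0.08,"yaw": 0}
    - {"jaw": 1,"x": -0.028,"y": 0.163,"z": -0.08,"yaw": 0}

```text
time_s: 14.12
position: [0.6069, -0.0667, 0.1154]
tool_rot: [-179.6, -0.1, 87.4]
ft_force: [0.2, 0.2, -3.1]
finger_gap: 0.0442
finger_force: 62.7
```

```bash
python3 -c "
from h import *
rel(.6112,-.067,.051)"
```

```text
t 14.12 pos [ 0.6069 -0.0667  0.1154] rot [-1.7961e+02 -9.0000e-02  8.7420e+01] shift [-0.0002  0.0047  0.0644]
```

Emit:
apply_moves:
  commands:
    - {"jaw": 1,"x": 0,"y": 0.003,"z": 0.02,"yaw": 0}
    - {"jaw": 1,"x": 0,"y": 0.003,"z": 0.032,"yaw": 0}
    - {"jaw": 1,"x": 0,"y": 0.003,"z": 0.032,"yaw": 0}
    - {"jaw": 1,"x": 0,"y": 0.003,"z": 0.032,"yaw": 0}

```text
time_s: 14.45
position: [0.611, -0.0672, 0.0855]
tool_rot: [-179.8, -0.0, 87.4]
ft_force: [0.2, -0.2, -3.9]
finger_gap: 0.0444
finger_force: 62.8
```

```bash
python3 -c "
from h import *
rel(.6112,-.067,.051)"
```

```text
t 14.45 pos [ 0.611  -0.0672  0.0855] rot [-1.7984e+02 -4.0000e-02  8.7410e+01] shift [0.0002 0.0003 0.0345]
```

Emit:
apply_moves:
  commands:
    - {"jaw": 1,"x": 0,"y": 0,"z": 0.008,"yaw": 0}
    - {"jaw": 1,"x": 0,"y": 0,"z": 0.014,"yaw": 0}
    - {"jaw": 1,"x": 0,"y": 0,"z": 0.018,"yaw": 0}
    - {"jaw": 1,"x": 0,"y": 0,"z": 0.022,"yaw": 0}
    - {"jaw": 1,"x": 0,"y": 0,"z": 0.025,"yaw": 0}
    - {"jaw": 1,"x": 0,"y": 0,"z": 0.025,"yaw": 0}

```text
time_s: 14.95
position: [0.6117, -0.0673, 0.0602]
tool_rot: [-179.9, -0.0, 87.4]
ft_force: [-0.3, 0.4, -3.6]
finger_gap: 0.0443
finger_force: 62.8
```

On the stud with no contact force. Seating it, then releasing and heading to socket_30.

Emit:
apply_moves:
  commands:
    - {"jaw": 1,"x": 0,"y": 0,"z": 0.004,"yaw": 0}
    - {"jaw": 1,"x": 0,"y": 0,"z": 0.008,"yaw": 0}
    - {"jaw": 1,"x": 0,"y": 0,"z": 0.009,"yaw": 0}
    - {"jaw": 1,"x": 0,"y": 0,"z": 0.009,"yaw": 0}

```text
time_s: 15.28
position: [0.6123, -0.0675, 0.0521]
tool_rot: [-180.0, -0.0, 87.4]
ft_force: [-0.4, 0.9, -2.9]
finger_gap: 0.0444
finger_force: 62.9
```

Emit:
apply_moves:
  commands:
    - {"jaw": -0.8,"x": 0,"y": 0,"z": 0,"yaw": 0}
    - {"jaw": -0.8,"x": 0,"y": 0,"z": 0,"yaw": 0}
    - {"jaw": -0.8,"x": 0,"y": 0,"z": 0,"yaw": 0}
    - {"jaw": -0.8,"x": 0,"y": 0,"z": 0,"yaw": 0}
    - {"jaw": -0.8,"x": 0,"y": 0,"z": -0.02,"yaw": 0}
    - {"jaw": -0.8,"x": 0,"y": 0,"z": -0.06,"yaw": 0}
    - {"jaw": -0.8,"x": 0,"y": 0,"z": -0.1,"yaw": 0}

```text
time_s: 15.87
position: [0.6108, -0.0671, 0.1513]
tool_rot: [-179.7, -0.1, 87.4]
ft_force: [1.1, -0.9, 0.0]
finger_gap: 0.0768
finger_force: 0.0
```

```bash
python3 -c "
from h import *
rel(.4452,-.2167,.037)"
```

```text
t 15.87 pos [ 0.6108 -0.0671  0.1513] rot [-1.7973e+02 -6.0000e-02  8.7410e+01] shift [-0.157  -0.1582  0.1149]
```

Emit:
apply_moves:
  commands:
    - {"jaw": -0.8,"x": -0.157,"y": -0.158,"z": 0.02,"yaw": 0}
    - {"jaw": -0.8,"x": -0.157,"y": -0.158,"z": 0.02,"yaw": 0}
    - {"jaw": -0.8,"x": -0.157,"y": -0.158,"z": 0.02,"yaw": 0}
    - {"jaw": -0.8,"x": -0.157,"y": -0.158,"z": 0.02,"yaw": 0}
    - {"jaw": -0.8,"x": -0.157,"y": -0.158,"z": 0.02,"yaw": 0}
    - {"jaw": -0.8,"x": -0.157,"y": -0.158,"z": 0.02,"yaw": 0}
    - {"jaw": -0.8,"x": -0.157,"y": -0.158,"z": 0.02,"yaw": 0}
    - {"jaw": -0.8,"x": -0.157,"y": -0.158,"z": 0.02,"yaw": 0}
    - {"jaw": -0.8,"x": -0.157,"y": -0.158,"z": 0.02,"yaw": 0}
    - {"jaw": -0.8,"x": -0.157,"y": -0.158,"z": 0.02,"yaw": 0}

```text
time_s: 16.7
position: [0.4484, -0.2167, 0.1326]
tool_rot: [179.9, 0.0, 87.5]
ft_force: [-0.4, 0.4, -0.0]
finger_gap: 0.0771
finger_force: 0.0
```

```bash
python3 -c "
from h import *
rel(.4452,-.2167,.037)"
```

```text
t 16.7 pos [ 0.4484 -0.2167  0.1326] rot [1.7995e+02 2.0000e-02 8.7500e+01] shift [-0.0001 -0.0033  0.0956]
```

Emit:
apply_moves:
  commands:
    - {"jaw": -0.8,"x": 0,"y": -0.003,"z": 0.03,"yaw": 0}
    - {"jaw": -0.8,"x": 0,"y": -0.003,"z": 0.06,"yaw": 0}
    - {"jaw": -0.8,"x": 0,"y": -0.003,"z": 0.083,"yaw": 0}
    - {"jaw": -0.8,"x": 0,"y": -0.003,"z": 0.094,"yaw": 0}
    - {"jaw": -0.8,"x": 0,"y": -0.003,"z": 0.096,"yaw": 0}
    - {"jaw": -0.8,"x": 0,"y": -0.003,"z": 0.096,"yaw": 0}
    - {"jaw": 1,"x": 0,"y": -0.003,"z": 0.096,"yaw": 0}
    - {"jaw": 1,"x": 0,"y": -0.003,"z": 0.096,"yaw": 0}
    - {"jaw": 1,"x": 0,"y": -0.003,"z": 0.096,"yaw": 0}
    - {"jaw": 1,"x": 0,"y": -0.003,"z": 0.096,"yaw": 0}
    - {"jaw": 1,"x": 0,"y": -0.003,"z": 0.096,"yaw": 0}
    - {"jaw": 1,"x": 0,"y": -0.003,"z": 0.096,"yaw": 0}

```text
time_s: 17.7
position: [0.4454, -0.2179, 0.0381]
tool_rot: [179.9, 0.1, 87.4]
ft_force: [-0.5, 0.1, 5.9]
finger_gap: 0.0388
finger_force: 60.1
```

Emit:
apply_moves:
  commands:
    - {"jaw": 1,"x": 0,"y": 0,"z": -0.005,"yaw": 0}
    - {"jaw": 1,"x": 0,"y": 0,"z": -0.03,"yaw": 0}
    - {"jaw": 1,"x": 0,"y": 0,"z": -0.07,"yaw": 0}
    - {"jaw": 1,"x": 0,"y": 0,"z": -0.11,"yaw": 0}
    - {"jaw": 1,"x": 0,"y": 0,"z": -0.135,"yaw": 0}
    - {"jaw": 1,"x": 0,"y": 0,"z": -0.135,"yaw": 0}

```text
time_s: 18.2
position: [0.4475, -0.2194, 0.1786]
tool_rot: [179.4, 0.5, 87.4]
ft_force: [1.7, -0.6, -0.3]
finger_gap: 0.039
finger_force: 60.8
```

```bash
python3 -c "
from h import *
rel(.6128,-.0156,.05)"
```

```text
t 18.2 pos [ 0.4475 -0.2194  0.1786] rot [179.35   0.46  87.41] shift [0.2121 0.1545 0.1287]
```

Emit:
apply_moves:
  commands:
    - {"jaw": 1,"x": 0.211,"y": 0.156,"z": 0.04,"yaw": 0}
    - {"jaw": 1,"x": 0.211,"y": 0.156,"z": 0.04,"yaw": 0}
    - {"jaw": 1,"x": 0.211,"y": 0.156,"z": 0.04,"yaw": 0}
    - {"jaw": 1,"x": 0.211,"y": 0.156,"z": 0.04,"yaw": 0}
    - {"jaw": 1,"x": 0.211,"y": 0.156,"z": 0.04,"yaw": 0}
    - {"jaw": 1,"x": 0.211,"y": 0.156,"z": 0.04,"yaw": 0}
    - {"jaw": 1,"x": 0.211,"y": 0.156,"z": 0.04,"yaw": 0}
    - {"jaw": 1,"x": 0.211,"y": 0.156,"z": 0.04,"yaw": 0}
    - {"jaw": 1,"x": 0.211,"y": 0.156,"z": 0.04,"yaw": 0}
    - {"jaw": 1,"x": 0.211,"y": 0.156,"z": 0.04,"yaw": 0}
    - {"jaw": 1,"x": 0.211,"y": 0.156,"z": 0.04,"yaw": 0}

```text
time_s: 19.12
position: [0.6088, -0.0146, 0.131]
tool_rot: [-180.0, 0.0, 87.3]
ft_force: [-0.2, -0.9, -1.3]
finger_gap: 0.0387
finger_force: 60.9
```

```bash
python3 -c "
from h import *
rel(.6128,-.0164,.05)
a=imaging.camera('scene')
import cv2
cv2.imwrite('pics/s7.png',cv2.resize(a[180:330,130:330],None,fx=4,fy=4,interpolation=cv2.INTER_CUBIC))"
```

```text
t 19.12 pos [ 0.6088 -0.0146  0.131 ] rot [-1.7995e+02  1.0000e-02  8.7320e+01] shift [-0.0016  0.0041  0.081 ]
```

View pics/s7.png

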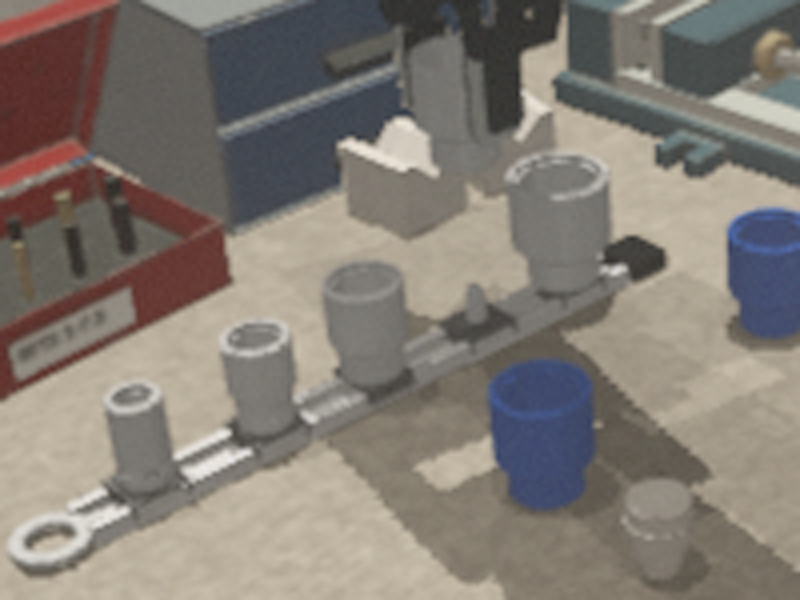

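socket_34 is seated on D (560,225) and socket_30 hangs above C (stud at (474,305)). Lowering it.

Emit:
apply_moves:
  commands:
    - {"jaw": 1,"x": -0.0015,"y": 0.004,"z": 0.01,"yaw": 0}
    - {"jaw": 1,"x": -0.0015,"y": 0.004,"z": 0.025,"yaw": 0}
    - {"jaw": 1,"x": -0.0015,"y": 0.004,"z": 0.04,"yaw": 0}
    - {"jaw": 1,"x": -0.0015,"y": 0.004,"z": 0.049,"yaw": 0}
    - {"jaw": 1,"x": -0.0015,"y": 0.004,"z": 0.049,"yaw": 0}
    - {"jaw": 1,"x": -0.0015,"y": 0.004,"z": 0.049,"yaw": 0}

```text
time_s: 19.67
position: [0.6132, -0.0154, 0.0814]
tool_rot: [-179.9, -0.0, 87.4]
ft_force: [-0.6, -0.4, -1.5]
finger_gap: 0.0388
finger_force: 60.9
```

```bash
python3 -c "
from h import *
rel(.6128,-.0164,.05)"
```

```text
t 19.67 pos [ 0.6132 -0.0154  0.0814] rot [-1.7991e+02 -1.0000e-02  8.7370e+01] shift [-0.001  -0.0003  0.0314]
```

Emit:
apply_moves:
  commands:
    - {"jaw": 1,"x": -0.001,"y": -0.001,"z": 0.008,"yaw": 0}
    - {"jaw": 1,"x": -0.001,"y": -0.001,"z": 0.013,"yaw": 0}
    - {"jaw": 1,"x": -0.001,"y": -0.001,"z": 0.017,"yaw": 0}
    - {"jaw": 1,"x": -0.001,"y": -0.001,"z": 0.02,"yaw": 0}
    - {"jaw": 1,"x": -0.001,"y": -0.001,"z": 0.023,"yaw": 0}
    - {"jaw": 1,"x": -0.001,"y": -0.001,"z": 0.023,"yaw": 0}

```text
time_s: 20.17
position: [0.6122, -0.0158, 0.0584]
tool_rot: [-179.9, -0.0, 87.4]
ft_force: [-0.9, 0.4, -1.6]
finger_gap: 0.0387
finger_force: 60.9
```

Emit:
apply_moves:
  commands:
    - {"jaw": 1,"x": 0,"y": 0,"z": 0.004,"yaw": 0}
    - {"jaw": 1,"x": 0,"y": 0,"z": 0.008,"yaw": 0}
    - {"jaw": 1,"x": 0,"y": 0,"z": 0.009,"yaw": 0}
    - {"jaw": 1,"x": 0,"y": 0,"z": 0.009,"yaw": 0}

```text
time_s: 20.5
position: [0.6127, -0.0159, 0.0502]
tool_rot: [-180.0, -0.0, 87.4]
ft_force: [0.1, 0.0, -1.8]
finger_gap: 0.0388
finger_force: 61.1
```

Emit:
apply_moves:
  commands:
    - {"jaw": -0.8,"x": 0,"y": 0,"z": 0,"yaw": 0}
    - {"jaw": -0.8,"x": 0,"y": 0,"z": 0,"yaw": 0}
    - {"jaw": -0.8,"x": 0,"y": 0,"z": 0,"yaw": 0}
    - {"jaw": -0.8,"x": 0,"y": 0,"z": 0,"yaw": 0}
    - {"jaw": -0.8,"x": 0,"y": 0,"z": -0.02,"yaw": 0}
    - {"jaw": -0.8,"x": 0,"y": 0,"z": -0.06,"yaw": 0}
    - {"jaw": -0.8,"x": 0,"y": 0,"z": -0.1,"yaw": 0}
    - {"jaw": -0.8,"x": 0,"y": 0,"z": -0.13,"yaw": 0}
    - {"jaw": -0.8,"x": 0,"y": 0,"z": -0.13,"yaw": 0}
    - {"jaw": -0.8,"x": 0,"y": 0,"z": -0.13,"yaw": 0}

```text
time_s: 21.33
position: [0.6143, -0.0163, 0.1836]
tool_rot: [179.6, 0.1, 87.4]
ft_force: [-0.6, 0.2, -0.5]
finger_gap: 0.0767
finger_force: 0.0
```

```bash
python3 -c "
from h import *
a=imaging.camera('scene')
import cv2
cv2.imwrite('pics/s8.png',cv2.resize(a[180:330,130:330],None,fx=4,fy=4,interpolation=cv2.INTER_CUBIC))"
```

```text
(no output)
```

View pics/s8.png

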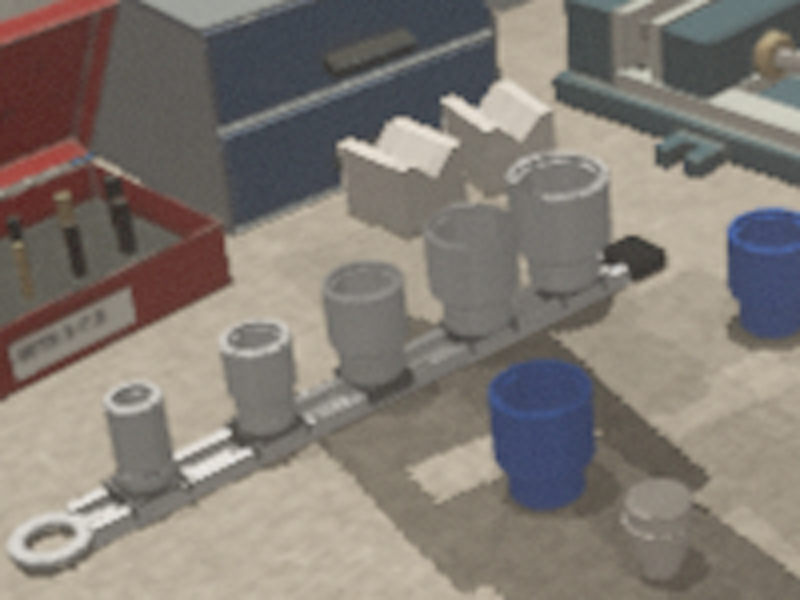

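All five stand upright and seated in size order from the eye: (138,440), (257,380), (365,325), (472,270), (560,225).

```bash
python3 -c "
from workcell import workorder
print(workorder.job_done())"
```

```text
the job is handed in; nothing more can be done
None
```

The job is handed in: the last picture shows all five sockets upright on their studs in size order from the hanging eye (13, 19, 24, 30, 34), the middle one not visibly moved and the gripper clear, at about 21 s of the 99 s; the hand-in call returned no verdict.

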